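Level and lock the top-painting board

TASK

The painting board in the turning frame was left locked at a slant. Turn the frame's lock knob fully loose, swing the board about its long axis by its grip rail until it lies level with its four wooden tops upward, then turn the knob back clockwise until it is tight. Leave the board and knob released and do not disturb the other things on the bench.

Things in the scene. Friction and masses are not known exactly. Their poses are not given: they have to be found in the camera images.
- frame: The fixed dark steel turning frame. Origin: underside centre between its two posts, on the bench. Its y axis runs along the axle, z is up, and at yaw 0 its x axis points away from the robot. Base plate 150 (x) x 420 (y) x 12 mm high, y from -195 to +225 mm; two posts 50 x 14 mm at y = -137 and +137 mm, up to 170 mm high (bearing discs). The axle lies at height 150 mm over the origin. The lock knob stands outside the +y post.
- board (a joint): Turning angle of the board about the axle (rad): 0 = level with the tops upward; positive raises the grip rail, about 1.57 = board upright with the rail on top and the tops facing frame +x. Stops at -0.5 and 2.2. Starts between 0.7 and 1.9. With the knob loose a friction of about 0.15 N m (about 1.6 N at the rail) holds it wherever it is left, with no detent at level. The rail centre lies in the frame at x = -95 cos(angle), y = 0, z = 150 + 95 sin(angle) mm.
- board_mid (a point): Middle of the plywood board, on the axle: 150 mm over the frame's origin. The board is 74 mm wide, 220 mm long (along the axle) and 12 mm thick; its top face carries a row of four fixed bare wooden tops, 46 mm in diameter, reaching 56 mm from the board's mid-plane, 54 mm apart. Axes turn with the board: z is the normal on the side of the tops, y along the axle, -x points to the rail.
- rail_mid (a point): Middle of the grip rail, a round aluminium bar 12 mm in diameter and 180 mm long, parallel to the axle and 95 mm from it, held by two 8 mm arms at y = -85 and +85 mm; 52 mm of free space between bar and board edge. Pinched across from above, it turns between the fingers while it is led along its arc, the gripper staying vertical.
- lock (a joint): Angle of the lock knob (rad), about a vertical axis. Clockwise seen from above is positive and tightens: 0 = fully loose (stop), 1.5 = fully tight (stop). From about 0.9 on its eccentric presses a rubber shoe against the drum on the board's axle; the board counts as free below 0.4 and as locked above 1.2. Starts between 1.3 and 1.45. It stays where it is left; turning it takes about 0.15 to 0.3 N m.
- lock_grip (a point): Grip point of the lock knob, in the middle of its upright brass bar: 46 mm long, 11 mm thick, 32 mm high (16 mm above and below this point), 198 mm over the bench, at x = -44.8, y = +177 mm in the frame. Its y axis runs along the bar. At joint value 0 the bar is parallel to the axle; tight, it stands nearly square to it.
- purple_top: Bystander: purple painted top standing head down, 56 mm in diameter, 72 mm high, in front of the frame. Origin at its underside.
- walnut_peg: Bystander: turned walnut peg standing upright, 32 mm in diameter, 80 mm high, in front of the frame. Origin at its underside.
- brass_hammer: Bystander: brass hammer lying down, 240 mm long, to the left of the frame. Origin at its underside.
- center_finder: Bystander: flat steel center finder, T-shaped, about 91 x 60 x 12 mm, lying on the frame's base plate under the board. Origin at its underside.
- bowl: Bystander: glazed blue bowl, 120 mm in diameter, 55 mm high, behind the frame, before the concrete ledge. Origin at its underside.
- jar: Bystander: amber jar, 60 mm in diameter, 85 mm high, to the right of the frame. Origin at its underside.
- blank: Bystander: plain round wood blank, 44 mm in diameter, 70 mm high, standing behind the frame. Origin at its underside.

How it is judged:
By the outcome, as a careful person would: the job done as asked, in the order asked, and still so for the second after the job is handed in, with the robot touching nothing.
It also fails if it takes over 72 s, if anything falls off the work surface, if the arm or the gripper's body presses on something with over 40 N, if the wrist force passes 120 N, or if a joint passes its speed limit or range.

ROBOT

A 7-joint arm with a two-finger parallel gripper is mounted at the origin on the work surface. World frame = base frame: x ahead of the robot, y to its left, z up, the work surface at z = 0. Lengths are in m, angles in rad, forces in N, time in s.
With the tool pointing down it reaches from about 0.4 to 0.85 m from the base axis. Payload 10.4 kg.
Tool frame: the origin (TCP) lies between the finger pads; the fingertips stand 17 mm ahead of it and the grasp point (between the pads) lies 2 mm behind it; z points along the fingers, y is the line along which they close (so a half turn about z gives the same grasp; the last joint's range is limited). The gripper opens to 85 mm and grips with 20 to 120 N. Pads are 22 mm wide; open, the fingers measure 114 mm over their backs; the gripper's body (76 mm by 85 mm) begins 54 mm behind the grasp point. The pads swing forward as they close: fully open they stand 13 mm farther back than shut.
Start: joints at [1.129, 0.332, -0.065, 1.46, 0.022, 1.35, -0.088], TCP at [0.254, -0.571, 0.248] pointing down, gripper open.
Joint ranges: [-2.6, 2.6], [-0.5, 2.12], [-1.47, 1.34], [0.16, 2.42], [-1.27, 4.41], [0.06, 2.06], [-2.6, 2.6]. Speed limits (rad/s): [2.22, 2.22, 2.79, 2.79, 3.14, 3.14, 3.14].

INTERFACE

Orientations are given as a unit quaternion [x, y, z, w].
In Python, from workcell import readout, imaging, manip gives the robot as it stands. The module is installed in compiled form; this text tells all that it offers.
- The arm moves only by the shell command python3 -m crank 'ROWS' [OPENING] [FORCE]. ROWS is JSON, a list of rows, each a list of 4 numbers: the shift along the tool's x, y, z as a fraction of full scale, then the turn about the tool's z as a fraction of full scale. In form: [[x, y, z, yaw], ...]. A call has 1 to 5 rows; each row is the pose to reach, as a shift and turn from the pose commanded when the call began, along the tool's axes at that moment; what a row does not reach only later rows make up. Full scale, the value 1, is 400 mm for a shift and 60 degrees for a turn. A row lasts 1/12 s, in which the tool goes at most 41.7 mm and 7.16 degrees, less where a joint would pass 70% of its speed; a pose out of reach is approached as far as the arm can. A call with a number of a shift or a turn outside -1 to 1 is refused whole. A call with a gripper value outside its range is refused whole. OPENING is the gripper command: -1 is shut, 1 is fully open, values between are in proportion, set as the call begins (- or left out, the last holds). The fingers move at their own pace and stop on an object; FORCE is the grip in N (left out, the last holds). Time passes only in rows, so rows that repeat a pose let the fingers close. It gives the time, the measured TCP pose, the force, the opening and the grip force at its end, in the units of the state.
- readout.get_obs(): the state, without advancing time (a new reading comes with each control period).
- imaging.camera(name): name is "scene" or "top"; returns a dict with "color" (420x560x3 uint8, red, green, blue), "fx", "fy", "cx", "cy" (pixels), "k1" (the pictures are not rectified: a ray, as slopes to the right and down, at radius r is drawn at 1 + k1 r^2 times it, then the intrinsics apply), "rvec" (rotation vector, rad) and "tvec" (3), from world to camera coordinates, as OpenCV has them. Camera axes: x right, y down, z forward; pixel columns grow to the right and rows downward; lengths in m; the calibration is good to about 2 mm. A picture is of the moment at which its call begins. There is no depth.
- manip.hand_in(): hands the job in; it is judged then, once.
The state is a dict: "clock": time; "joint_pos": joint angles; "joint_velocities": joint speeds; "tau": joint torques, N m; "position": TCP position; "ee_rot": TCP orientation; "ft_force": force on the tool from outside, world axes, zero at the start; "torque": the same for the moment, N m; "grip_width": opening from 0.0 (shut) to 1.0 (fully open); "grasp_force": force on a finger pad.
Only numpy, scipy, OpenCV 4.12 (cv2) and the standard library are available. Lean on these libraries where they do the work, as an engineer would, in place of code of your own. Each camera call takes 0.05 s, during which the arm holds its last target. There are 200 camera calls.

## Working session

There is one attempt and no reset: what is moved stays moved. The work goes in short steps, Python scripts to look and compute and a shell command to move; the robot and the scene stay as the last step left them, time stands still between calls to the robot, and variables do not carry over. Pictures are saved under pics/ and viewed, at most 10 in all, crops included, and the job is handed in when it is done.

```bash
mkdir -p pics; cat > h.py <<'E'
import numpy as np, cv2
from workcell import readout, imaging
from scipy.spatial.transform import Rotation as R
def snap(n,f):
    c=imaging.camera(n); cv2.imwrite(f,c["color"][:,:,::-1]); c2=dict(c); np.save(f+'.npy',c2,allow_pickle=True); return c
def K(c): return np.array([[c["fx"],0,c["cx"]],[0,c["fy"],c["cy"]],[0,0,1.]]), np.array([c["k1"],0,0,0.])
def ray(c,u,v):
    k,d=K(c); p=cv2.undistortPoints(np.array([[[u,v]]],float),k,d)[0,0]
    Rm=cv2.Rodrigues(np.array(c["rvec"],float))[0]; t=np.array(c["tvec"],float).ravel()
    return -Rm.T@t, Rm.T@np.array([p[0],p[1],1.])
def onz(c,u,v,z):
    o,d=ray(c,u,v); return o+d*(z-o[2])/d[2]
def proj(c,P):
    k,d=K(c); return cv2.projectPoints(np.array(P,float).reshape(-1,1,3),np.array(c["rvec"],float),np.array(c["tvec"],float),k,d)[0][:,0]
def two(c1,p1,c2,p2):
    o1,d1=ray(c1,*p1);o2,d2=ray(c2,*p2)
    s=np.linalg.lstsq(np.c_[d1,-d2],o2-o1,rcond=None)[0]
    a=o1+d1*s[0];b=o2+d2*s[1]; return (a+b)/2,np.linalg.norm(a-b)
def load(f): return np.load(f+'.npy',allow_pickle=True).item()
E
python3 - <<'E'
from h import *
for n in("scene","top"):
    c=snap(n,f"pics/{n}0.png"); print(ray(c,280,210))
o=readout.get_obs();print(o["clock"],o["position"],R.from_quat(o["ee_rot"]).as_matrix().round(3),o["grip_width"])
E
```

```text
(array([0.77776249, 0.43097847, 0.84575492]), array([-0.26866828, -0.51835224, -0.81192659]))
(array([0.34939061, 0.01557096, 1.14383525]), array([ 0.21265166, -0.01361483, -0.97708318]))
0.1 [ 0.25405733 -0.57070264  0.24760514] [[ 0.914  0.407 -0.001]
 [ 0.407 -0.914  0.001]
 [-0.    -0.001 -1.   ]] 0.9979185307950521
```

View pics/scene0.png

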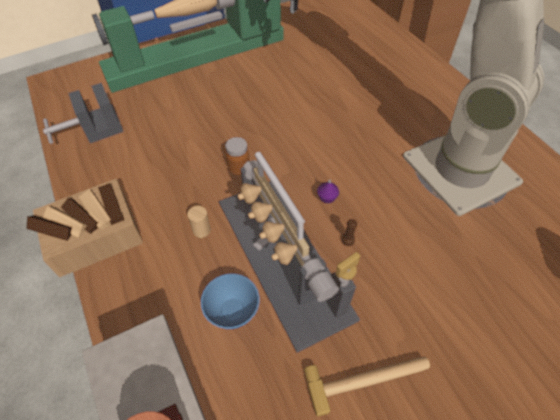

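View pics/top0.png

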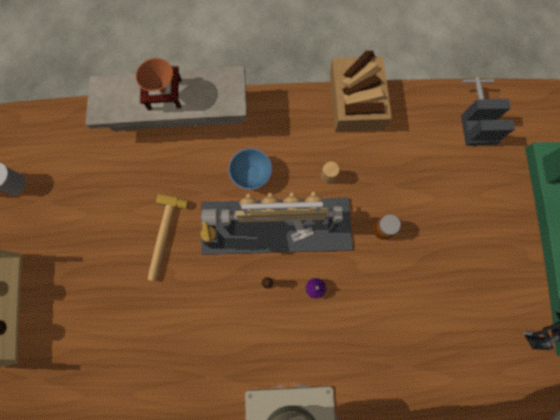

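The scene view shows the board nearly upright with the rail (255–300, 160–235), and the brass knob at (348,267). In the top view the base plate spans (202–352, 200–253), the rail runs (240–322, 205), and the knob is at (208,234). I'll enlarge both for measurement.

```bash
python3 - <<'E'
from h import *
t=cv2.imread("pics/top0.png")[180:265,190:365]; s=cv2.imread("pics/scene0.png")[145:345,215:365]
cv2.imwrite("pics/t1.png",cv2.resize(t,None,fx=4.5,fy=4.5,interpolation=cv2.INTER_CUBIC))
cv2.imwrite("pics/s1.png",cv2.resize(s,None,fx=3,fy=3,interpolation=cv2.INTER_CUBIC))
E
```

```text
(no output)
```

View pics/t1.png

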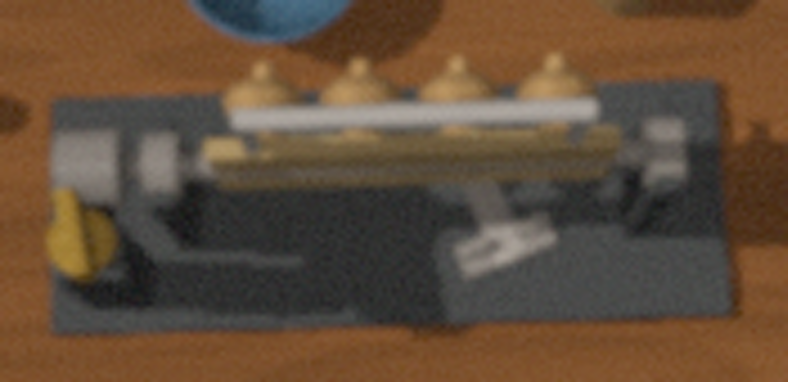

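View pics/s1.png

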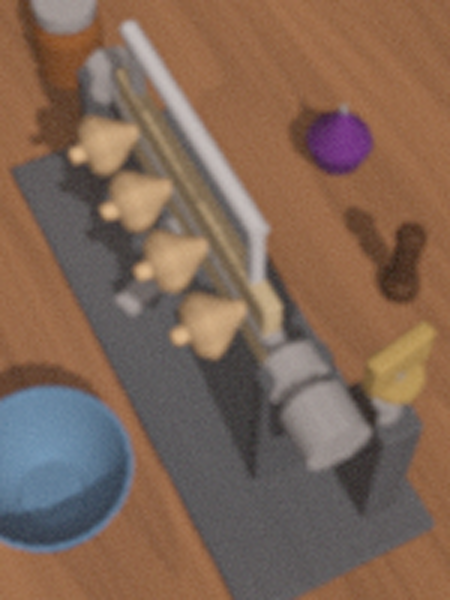

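The top crop shows plate corners (52,98), (718,82), (733,312), (52,330), rail ends (232,114), (598,106), and the brass bar near (66,190)–(85,270). In the scene crop the rail ends are (130,27) and (265,230), and the bar top runs (368,375)–(430,328).

```bash
python3 - <<'E'
from h import *
t=load("pics/top0.png");s=load("pics/scene0.png")
T=lambda p:((p[0]+.5)/4.5-.5+190,(p[1]+.5)/4.5-.5+180); S=lambda p:((p[0]+.5)/3-.5+215,(p[1]+.5)/3-.5+145)
C=[onz(t,*T(p),.012) for p in [(52,98),(718,82),(733,312),(52,330)]]
for c in C: print(c.round(4))
print([np.linalg.norm(C[i]-C[i-1]).round(4) for i in range(4)])
ux=(C[0]+C[1]-C[2]-C[3])[:2]; uy=(C[0]+C[3]-C[1]-C[2])[:2]
y1=np.arctan2(ux[1],ux[0]); y2=np.arctan2(-uy[0],uy[1]); print("yaw",y1,y2)
yaw=y2; ey=np.array([-np.sin(yaw),np.cos(yaw)]); ex=np.array([np.cos(yaw),np.sin(yaw)])
ctr=sum(C)[:2]/4-ey*.015; print("origin",ctr)
# scene plate check corners
for p in [(12,170),(435,522)]: 
    q=onz(s,*S(p),.012)[:2]-ctr; print("scene plate corner local",q@ex,q@ey)
for a,b in [((232,118),(265,230)),((598,106),(130,27))]:
    P,e=two(t,T(a),s,S(b)); q=P[:2]-ctr; print("rail end",P.round(4),e.round(4),"local",q@ex,q@ey)
# rail angle from top view line (robust): intersection w/ arc
for cam,f,mid in((t,T,(415,112)),(s,S,(198,128))):
    A=np.arange(.5,2,.001); L=np.array([[*(ctr-ex*.095*np.cos(a)),.15+.095*np.sin(a)] for a in A])
    pr=proj(cam,L)-np.array(f(mid)); i=np.argmin(np.hypot(*pr.T)); print("angle",A[i],pr[i])
    off=f(mid)
K=ctr-ex*.0448+ey*.177; print("knob",K)
for a in (0,1.3,1.45):
  for sgn in(1,-1):
    yb=yaw-a; b=np.array([-np.sin(yb),np.cos(yb)])*.023*sgn
    for cam,nm,o,k in((t,"t",(190,180),4.5),(s,"s",(215,145),3)):
      print(a,sgn,nm,((proj(cam,[*(K+b),.214])[0]-o)*k).round(0))
E
```

```text
[0.6316 0.2223 0.012 ]
[ 0.6216 -0.1983  0.012 ]
[ 0.4757 -0.1955  0.012 ]
[0.4847 0.2238 0.012 ]
[np.float64(0.1469), np.float64(0.4207), np.float64(0.1459), np.float64(0.4194)]
yaw -0.014867154322124697 -0.02256222357010023
origin [ 0.55306506 -0.00190519]
scene plate corner local 0.0764433377511091 -0.19285009614408252
scene plate corner local -0.07374901299980136 0.22360390344236716
rail end [0.5571 0.0897 0.2497] 0.0015 local 0.001990958956039742 0.09167669770097331
rail end [ 0.5551 -0.0924  0.2467] 0.0015 local 0.00408017319409017 -0.09042891034913597
angle 1.6170000000000009 [ 0.14406024 -0.0094929 ]
angle 1.572000000000001 [-0.69710074 -1.78975337]
knob [0.51226964 0.17606047]
0 1 t [ 25. 228.]
0 1 s [424. 376.]
0 -1 t [114. 225.]
0 -1 s [381. 313.]
1.3 1 t [ 58. 184.]
1.3 1 s [375. 368.]
1.3 -1 t [ 81. 269.]
1.3 -1 s [429. 320.]
1.45 1 t [ 65. 183.]
1.45 1 s [370. 363.]
1.45 -1 t [ 75. 271.]
1.45 -1 s [433. 324.]
```

```bash
cat > go.py <<'E'
# usage: go.py x y z [tool-x heading deg] -> fractions in tool axes
import sys
from h import *
o=readout.get_obs(); M=R.from_quat(o["ee_rot"]).as_matrix(); a=[float(v) for v in sys.argv[1:]]
d=M.T@(np.array(a[:3])-o["position"])/.4
h=np.degrees(np.arctan2(M[1,0],M[0,0])); y=0 if len(a)<4 else (h-a[3]+180)%360-180
print("shift",d.round(4),"yaw",round(y/60,4),"head",h.round(2),"pos",o["position"].round(4),"rows",np.ceil(max(np.linalg.norm(d)*400/41.7,abs(y)/7.16)),"F",np.round(o["ft_force"],1),"T",np.round(o["torque"],2),"w",round(o["grip_width"],3),o["clock"])
E
python3 go.py .40 -.40 .36 10.2; python3 -m crank '[[0,0,-0.1,0],[0,0,-0.2,0.1],[0,0,-0.28,0.23],[0,0,-0.28,0.23]]' 1; python3 go.py .45 -.2 .36 10.2
```

```text
shift [ 0.5069 -0.2418 -0.2807] yaw 0.23 head 24.0 pos [ 0.2541 -0.5707  0.2476] rows 7.0 F [0.3 0.2 0.3] T [-0.02 -0.02 -0.01] w 0.998 0.1
clock: 0.43
position: [0.2548, -0.5723, 0.3677]
ee_rot: [0.996, 0.085, 0.002, 0.004]
ft_force: [0.3, -1.0, 1.7]
grip_width: 1.002
grasp_force: 0.0
shift [ 0.6383 -0.8349  0.0135] yaw -0.0076 head 9.75 pos [ 0.2548 -0.5723  0.3677] rows 11.0 F [ 0.3 -1.   1.7] T [-0.07 -0.03 -0.02] w 1.002 0.4333
```

```bash
python3 -m crank '[[0.06,-0.08,0,0],[0.12,-0.16,0,0],[0.18,-0.24,0,0],[0.24,-0.32,0,0],[0.30,-0.40,0,0]]'
python3 -m crank '[[0.06,-0.08,0,0],[0.12,-0.16,0,0],[0.18,-0.24,0,0],[0.24,-0.32,0,0],[0.30,-0.40,0,0]]'; python3 go.py .512 .176 .34 10.2
```

```text
clock: 0.85
position: [0.3443, -0.3903, 0.3599]
ee_rot: [0.996, 0.089, -0.0, -0.0]
ft_force: [0.8, -1.0, 0.1]
grip_width: 1.005
grasp_force: 0.0
clock: 1.27
position: [0.434, -0.2116, 0.3601]
ee_rot: [0.996, 0.089, -0.0, 0.0]
ft_force: [0.8, -0.8, -0.3]
grip_width: 1.002
grasp_force: 0.0
shift [ 0.3634 -0.9193  0.05  ] yaw -0.0001 head 10.19 pos [ 0.434  -0.2116  0.3601] rows 10.0 F [ 0.8 -0.8 -0.3] T [-0.06 -0.06  0.08] w 1.002 1.2667
```

```bash
python3 -m crank '[[0.036,-0.092,0,0],[0.073,-0.184,0,0],[0.11,-0.276,0,0],[0.146,-0.368,0,0],[0.182,-0.46,0.0,0]]'
python3 -m crank '[[0.036,-0.092,0,0],[0.073,-0.184,0,0],[0.11,-0.276,0,0],[0.146,-0.368,0,0],[0.182,-0.46,0.05,0]]'
python3 -m crank '[[0,0,0,0],[0,0,0,0]]'
python3 go.py .512 .176 .215 10.2
python3 - <<'E'
from h import *
s=load("pics/scene0.png");c=snap("scene","pics/s2.png");t=snap("top","pics/t2.png")
a=cv2.resize(c["color"][160:340,260:440,::-1],None,fx=2.2,fy=2.2); b=cv2.resize(t["color"][160:340,130:310,::-1],None,fx=2.2,fy=2.2)
cv2.imwrite("pics/st2.png",np.hstack([a,b]))
E
```

```text
clock: 1.68
position: [0.4726, -0.0176, 0.3602]
ee_rot: [0.996, 0.089, -0.0, 0.0]
ft_force: [1.2, 0.0, -0.3]
grip_width: 0.998
grasp_force: 0.0
clock: 2.1
position: [0.5124, 0.1748, 0.344]
ee_rot: [0.996, 0.089, 0.002, -0.0]
ft_force: [2.3, -1.0, 0.2]
grip_width: 1.0
grasp_force: 0.0
clock: 2.27
position: [0.5106, 0.1741, 0.34]
ee_rot: [0.996, 0.091, -0.001, -0.0]
ft_force: [-0.1, -0.8, 0.1]
grip_width: 1.0
grasp_force: 0.0
shift [ 0.0052 -0.0036  0.3124] yaw 0.0043 head 10.46 pos [0.5106 0.1741 0.34  ] rows 3.0 F [-0.1 -0.8  0.1] T [-0.04 -0.05  0.02] w 1.0 2.2667
```

View pics/st2.png

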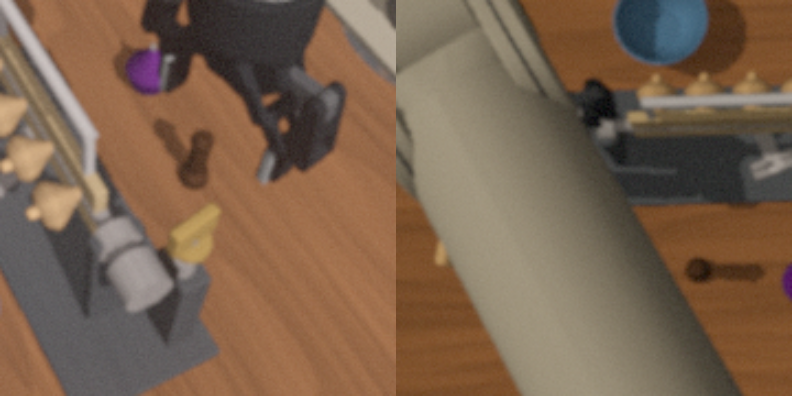

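The view shows the open gripper hanging above the knob (bar at left panel (200,235)), aligned across the bar and clear of the rail end. I'll descend and close.

```bash
python3 -m crank '[[0.005,-0.004,0.1,0],[0.005,-0.004,0.2,0],[0.005,-0.004,0.3,0],[0.005,-0.004,0.335,0],[0.005,-0.004,0.335,0]]'
python3 -m crank '[[0,0,0,0],[0,0,0,0],[0,0,0,0],[0,0,0,0],[0,0,0,0]]' -1 40
python3 -m crank '[[0,0,0,0],[0,0,0,0],[0,0,0,0],[0,0,0,0],[0,0,0,0]]'
python3 go.py .512 .176 .206 10.2
```

```text
clock: 2.78
position: [0.5118, 0.1711, 0.2042]
ee_rot: [0.996, 0.087, -0.003, 0.001]
ft_force: [0.7, -0.1, 0.1]
grip_width: 1.003
grasp_force: 0.0
clock: 3.2
position: [0.5136, 0.1741, 0.2086]
ee_rot: [0.996, 0.089, 0.001, -0.0]
ft_force: [1.0, -0.1, -0.2]
grip_width: 0.301
grasp_force: 0.0
clock: 3.62
position: [0.5131, 0.176, 0.2084]
ee_rot: [0.996, 0.09, 0.001, -0.001]
ft_force: [-0.4, 5.7, 3.2]
grip_width: 0.115
grasp_force: 42.3
shift [-0.0028 -0.0005  0.0061] yaw 0.0016 head 10.29 pos [0.5131 0.176  0.2084] rows 1.0 F [-0.4  5.7  3.2] T [ 1.02  0.23 -0.14] w 0.115 3.6167
```

```bash
python3 -m crank '[[0,0,0,-0.08],[0,0,0,-0.16],[0,0,0,-0.24],[0,0,0,-0.32],[0,0,0,-0.40]]' -1 50 ; python3 go.py .512 .176 .206 88.7
python3 -m crank '[[0,0,0,-0.08],[0,0,0,-0.16],[0,0,0,-0.24],[0,0,0,-0.32],[0,0,0,-0.40]]'; python3 go.py .512 .176 .206 88.7
```

```text
clock: 4.03
position: [0.5131, 0.1765, 0.2084]
ee_rot: [0.955, 0.297, 0.001, -0.001]
ft_force: [-2.6, 6.6, 2.6]
grip_width: 0.117
grasp_force: 50.5
shift [-0.0029 -0.0005  0.0061] yaw -0.9025 head 34.55 pos [0.5131 0.1765 0.2084] rows 8.0 F [-2.6  6.6  2.6] T [ 1.55  0.22 -0.2 ] w 0.117 4.0333
clock: 4.45
position: [0.5127, 0.1769, 0.2084]
ee_rot: [0.872, 0.489, 0.001, -0.001]
ft_force: [-3.9, 8.6, 2.2]
grip_width: 0.115
grasp_force: 50.6
shift [-0.0029 -0.0004  0.0061] yaw -0.5021 head 58.58 pos [0.5127 0.1769 0.2084] rows 5.0 F [-3.9  8.6  2.2] T [ 1.81  0.49 -0.2 ] w 0.115 4.45
```

```bash
python3 -m crank '[[0,0,0,-0.08],[0,0,0,-0.16],[0,0,0,-0.24],[0,0,0,-0.32],[0,0,0,-0.42]]'; python3 go.py .512 .176 .206 88.7
python3 -m crank '[[0,0,0,-0.04],[0,0,0,-0.08],[0,0,0,-0.10],[0,0,0,-0.12],[0,0,0,-0.12]]'; python3 go.py .512 .176 .206 88.7
```

```text
clock: 4.87
position: [0.5122, 0.1772, 0.2084]
ee_rot: [0.744, 0.668, 0.001, -0.001]
ft_force: [-4.1, 9.7, 4.2]
grip_width: 0.114
grasp_force: 50.8
shift [-0.0031 -0.0002  0.0061] yaw -0.0819 head 83.78 pos [0.5122 0.1772 0.2084] rows 1.0 F [-4.1  9.7  4.2] T [ 1.88  1.12 -0.14] w 0.114 4.8667
clock: 5.28
position: [0.5121, 0.1772, 0.2084]
ee_rot: [0.702, 0.712, 0.001, -0.002]
ft_force: [-6.2, 8.0, 6.4]
grip_width: 0.115
grasp_force: 53.8
shift [-0.0031 -0.0003  0.0061] yaw 0.0347 head 90.78 pos [0.5121 0.1772 0.2084] rows 1.0 F [-6.2  8.   6.4] T [ 2.02  1.21 -0.81] w 0.115 5.2833
```

The moment jumped to −0.81 N·m, so the knob is at its loose stop. I'll release it and move to the rail.

```bash
python3 -m crank '[[0,0,0,0],[0,0,0,0],[0,0,0,0],[0,0,0,0]]' 0.2
python3 -m crank '[[0,0,-0.08,0],[0,0,-0.16,0],[0,0,-0.24,0],[0,0,-0.32,0],[0,0,-0.32,0]]' 0.2
python3 - <<'E'
from h import *
ctr=np.array([.553,-.0017]);yaw=-.022;ex=np.array([np.cos(yaw),np.sin(yaw)])
for a in (1.6,1.57,1.2,.9,.6,.3,.0): print(a,*(ctr-ex*.095*np.cos(a)).round(4),round(.15+.095*np.sin(a)-.002,4))
E
python3 go.py .556 -.002 .335 88.7
```

```text
clock: 5.62
position: [0.5134, 0.1736, 0.2075]
ee_rot: [0.704, 0.711, -0.0, 0.0]
ft_force: [0.1, 0.5, 0.2]
grip_width: 0.599
grasp_force: 0.0
clock: 6.03
position: [0.5147, 0.175, 0.3415]
ee_rot: [0.704, 0.711, 0.003, 0.002]
ft_force: [0.8, 1.1, 0.0]
grip_width: 0.602
grasp_force: 0.0
1.6 0.5558 -0.0018 0.243
1.57 0.5529 -0.0017 0.243
1.2 0.5186 -0.0009 0.2365
0.9 0.494 -0.0004 0.2224
0.6 0.4746 0.0 0.2016
0.3 0.4623 0.0003 0.1761
0.0 0.458 0.0004 0.148
shift [-0.4434  0.0986  0.0161] yaw 0.0312 head 90.57 pos [0.5147 0.175  0.3415] rows 5.0 F [0.8 1.1 0. ] T [ 0.04 -0.05  0.01] w 0.602 6.0333
```

```bash
python3 -m crank '[[-0.1,0.02,0,0],[-0.2,0.045,0,0],[-0.3,0.067,0,0.015],[-0.4,0.09,0,0.03],[-0.443,0.099,0,0.03]]'
python3 -m crank '[[0,0,0,0],[0,0,0,0]]'; python3 go.py .556 -.002 .243 88.7
```

```text
clock: 6.45
position: [0.5554, -0.0098, 0.3348]
ee_rot: [0.717, 0.697, -0.001, 0.001]
ft_force: [0.4, -1.1, -0.2]
grip_width: 0.6
grasp_force: 0.0
clock: 6.62
position: [0.5547, -0.004, 0.335]
ee_rot: [0.715, 0.699, -0.0, -0.0]
ft_force: [0.2, 0.8, -0.3]
grip_width: 0.602
grasp_force: 0.0
shift [0.0051 0.0033 0.2301] yaw -0.0009 head 88.65 pos [ 0.5547 -0.004   0.335 ] rows 3.0 F [ 0.2  0.8 -0.3] T [ 0.03 -0.02  0.05] w 0.602 6.6167
```

```bash
python3 -m crank '[[0,0,0.08,0],[0.005,0.003,0.15,0],[0.005,0.003,0.20,0],[0.005,0.003,0.23,0],[0.005,0.003,0.23,0]]'
python3 -m crank '[[0,0,0,0],[0,0,0,0],[0,0,0,0],[0,0,0,0],[0,0,0,0]]' -1 25
python3 go.py .556 -.002 .243 88.7
```

```text
clock: 7.03
position: [0.5546, 0.0003, 0.2413]
ee_rot: [0.714, 0.7, -0.001, -0.001]
ft_force: [-0.8, 1.4, 0.5]
grip_width: 0.598
grasp_force: 0.0
clock: 7.45
position: [0.5565, -0.0005, 0.2449]
ee_rot: [0.714, 0.7, 0.001, 0.001]
ft_force: [-1.0, 0.5, 7.1]
grip_width: 0.132
grasp_force: 24.5
shift [-0.0038 -0.0012  0.0049] yaw 0.0017 head 88.8 pos [ 5.565e-01 -5.000e-04  2.449e-01] rows 1.0 F [-1.   0.5  7.1] T [0.14 0.19 0.03] w 0.132 7.45
```

```bash
python3 -m crank '[[0,-0.038,0.002,0],[0,-0.075,0.0095,0],[0,-0.11,0.023,0],[0,-0.143,0.042,0],[0,-0.173,0.066,0]]'; python3 go.py .487 0 .2165 88.7
```

```text
clock: 7.87
position: [0.4877, 0.0008, 0.2184]
ee_rot: [0.715, 0.7, 0.002, 0.002]
ft_force: [6.3, 0.6, -1.6]
grip_width: 0.125
grasp_force: 24.9
shift [-0.0021 -0.0016  0.0047] yaw 0.0015 head 88.79 pos [0.4877 0.0008 0.2184] rows 1.0 F [ 6.3  0.6 -1.6] T [ 0.21 -1.59  0.03] w 0.125 7.8667
```

```bash
python3 -m crank '[[0,-0.025,0.0285,0],[0,-0.0455,0.0605,0],[0,-0.0605,0.0955,0],[0,-0.07,0.132,0],[0,-0.073,0.17,0]]'; python3 -m crank '[[0,0,0,0],[0,0,0,0],[0,0,0,0]]';python3 go.py .458 0 .148 88.7
python3 - <<'E'
from h import *
c=snap("scene","pics/s3.png");t=snap("top","pics/t3.png")
a=cv2.resize(c["color"][150:350,200:400,::-1],None,fx=2,fy=2); b=cv2.resize(t["color"][160:360,190:390,::-1],None,fx=2,fy=2)
cv2.imwrite("pics/st3.png",np.hstack([a,b]))
E
```

```text
clock: 8.28
position: [0.4584, 0.0013, 0.1499]
ee_rot: [0.715, 0.7, 0.001, 0.002]
ft_force: [5.4, 0.1, 4.0]
grip_width: 0.124
grasp_force: 25.5
clock: 8.53
position: [0.4583, 0.0013, 0.1496]
ee_rot: [0.715, 0.7, 0.001, 0.001]
ft_force: [5.8, 0.5, -2.7]
grip_width: 0.13
grasp_force: 25.1
shift [-0.0032 -0.0007  0.0039] yaw 0.0016 head 88.79 pos [0.4583 0.0013 0.1496] rows 1.0 F [ 5.8  0.5 -2.7] T [-0.01 -0.99  0.01] w 0.13 8.5333
```

View pics/st3.png

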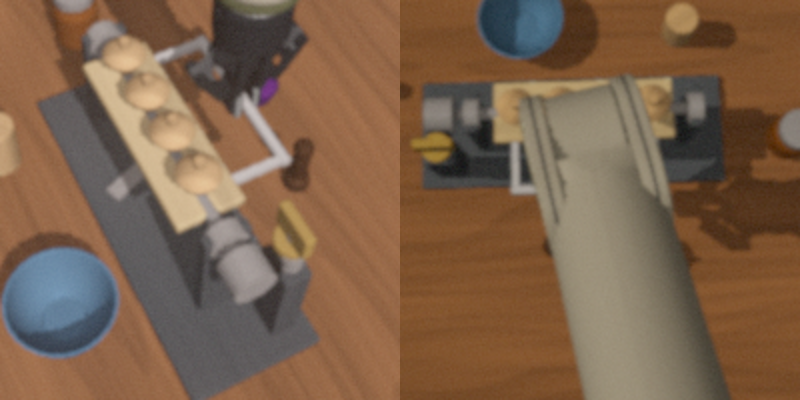

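The board now looks level with its tops upward (tops at left panel (125,55)–(200,170)), and the knob bar is parallel to the axle. I'll release, lift, and measure the rail height.

```bash
python3 -m crank '[[0,0,0,0],[0,0,0,0],[0,0,0,0],[0,0,0,0]]' -0.2
python3 -m crank '[[0,0,-0.05,0],[0,0,-0.13,0],[0,0,-0.23,0],[0,0,-0.33,0],[0,0,-0.42,0]]'
python3 -m crank '[[0,0.08,0,0],[0,0.0,0,0],[-0.08,-0.08,0,0],[-0.18,-0.08,0,0],[-0.28,-0.08,0,0]]'
python3 go.py .512 .177 .345 88.7
python3 - <<'E'
from h import *
c=snap("scene","pics/s4.png");t=snap("top","pics/t4.png")
a=cv2.resize(c["color"][150:300,220:360,::-1],None,fx=2.8,fy=4,interpolation=cv2.INTER_CUBIC); b=cv2.resize(t["color"][180:280,220:350,::-1],None,fx=3,fy=6,interpolation=cv2.INTER_CUBIC)
cv2.imwrite("pics/st4.png",np.hstack([a,b]))
E
```

```text
clock: 8.97
position: [0.4572, 0.0013, 0.1491]
ee_rot: [0.715, 0.7, -0.0, -0.0]
ft_force: [0.8, -0.7, -0.3]
grip_width: 0.402
grasp_force: 0.0
clock: 9.38
position: [0.4571, 0.0016, 0.3195]
ee_rot: [0.714, 0.7, 0.0, 0.0]
ft_force: [0.8, 0.1, -0.4]
grip_width: 0.401
grasp_force: 0.0
clock: 9.8
position: [0.422, -0.1107, 0.3172]
ee_rot: [0.714, 0.7, -0.001, 0.0]
ft_force: [1.1, -0.8, 0.5]
grip_width: 0.4
grasp_force: 0.0
shift [ 0.7235  0.2112 -0.0704] yaw 0.0034 head 88.9 pos [ 0.422  -0.1107  0.3172] rows 8.0 F [ 1.1 -0.8  0.5] T [-0.02 -0.07 -0.02] w 0.4 9.8
```

View pics/st4.png

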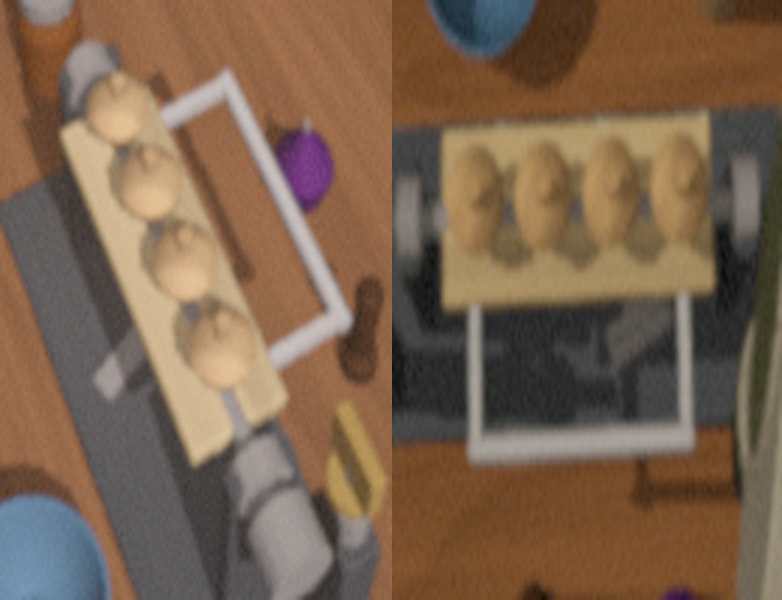

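The board looks level in both panels. The rail in the top panel is (475,449)–(690,438). The board corners are (443,128), (709,112), (443,308) in the top panel and (193,463), (62,127), (287,400) in the scene panel.

```bash
cat > meas.py <<'E'
from h import *
from scipy.optimize import brentq
import sys
def whit(im): im=cv2.GaussianBlur(im,(3,3),0).astype(float); return np.clip(im.min(2)-85,0,None)  # grey-white metal, wood/plywood is low in blue
def rail(s,t):
    w=whit(t["color"]); T=[]
    for u in range(256,312):
        r=np.arange(246,262); g=w[r,u]; 
        if g.sum()>20: T.append((u,(r*g).sum()/g.sum()))
    w=whit(s["color"]); S=[]
    for v in range(180,224):
        uc=301+(v-170)*(342-227)/2.8/59.5; r=np.arange(int(uc)-7,int(uc)+9); g=w[v,r]
        if g.sum()>20: S.append(((r*g).sum()/g.sum(),v))
    T=np.array(T);S=np.array(S); pt=np.polyfit(T[:,0],T[:,1],1); ps=np.polyfit(S[:,1],S[:,0],1)
    print(len(T),len(S),"res",np.std(T[:,1]-np.polyval(pt,T[:,0])),np.std(S[:,0]-np.polyval(ps,S[:,1])))
    out=[]
    for u in(265,284,303):
        def f(z):
            q=proj(s,onz(t,u,np.polyval(pt,u),z))[0]; return q[0]-np.polyval(ps,q[1])
        out.append(onz(t,u,np.polyval(pt,u),brentq(f,.05,.3)))
    return np.array(out)
s=load(sys.argv[1]);t=load(sys.argv[2])
print(rail(s,t).round(4))
E
python3 meas.py pics/s4.png pics/t4.png; python3 - <<'E'
from h import *
s=load("pics/s4.png");t=load("pics/t4.png")
T=lambda p:((p[0]-392+.5)/3-.5+220,(p[1]+.5)/6-.5+180);S=lambda p:((p[0]+.5)/2.8-.5+220,(p[1]+.5)/4-.5+150)
for a,b in [((443,128),(193,463)),((709,112),(62,127)),((443,308),(287,400)),((475,449),(342,318)),((690,438),(227,80))]:
    P,e=two(t,T(a),s,S(b));print(P.round(4),e.round(4))
E
```

```text
56 44 res 0.05577862682147392 0.03715274985549213
[[ 0.4592  0.0433  0.1496]
 [ 0.4584 -0.0027  0.1495]
 [ 0.4576 -0.0488  0.1494]]
[0.5933 0.1083 0.1518] 0.0006
[ 0.5878 -0.1113  0.1598] 0.0001
[0.5191 0.1093 0.1516] 0.0024
[0.46   0.0858 0.1496] 0.0011
[ 0.4561 -0.0879  0.1507] 0.0014
```

Rail height is 149.5 mm, so the angle is about −0.005 rad, which is level. Back to the knob.

```bash
python3 -m crank '[[0,0,-0.07,0],[0.09,0.025,-0.07,0],[0.18,0.05,-0.07,0],[0.27,0.08,-0.07,0],[0.36,0.105,-0.07,0]]' 0.2
python3 -m crank '[[0.09,0.025,0,0],[0.18,0.05,0,0],[0.27,0.08,0,0],[0.36,0.105,0,0],[0.36,0.105,0,0]]'
python3 -m crank '[[0,0,0,0],[0,0,0,0]]'
python3 go.py .5125 .1765 .2065 88.7
```

```text
clock: 10.32
position: [0.4683, 0.0347, 0.3454]
ee_rot: [0.715, 0.699, 0.0, 0.0]
ft_force: [0.7, -0.3, -0.6]
grip_width: 0.6
grasp_force: 0.0
clock: 10.73
position: [0.512, 0.1842, 0.3442]
ee_rot: [0.711, 0.703, 0.001, -0.002]
ft_force: [-0.3, 1.5, 0.5]
grip_width: 0.597
grasp_force: 0.0
clock: 10.9
position: [0.513, 0.1761, 0.3448]
ee_rot: [0.714, 0.7, -0.0, -0.0]
ft_force: [0.8, 0.3, -0.0]
grip_width: 0.6
grasp_force: 0.0
shift [ 0.0011 -0.0011  0.3457] yaw 0.0021 head 88.83 pos [0.513  0.1761 0.3448] rows 4.0 F [ 0.8  0.3 -0. ] T [ 0.02  0.04 -0.02] w 0.6 10.9
```

```bash
python3 -m crank '[[0,0,0.1,0],[0,0,0.2,0],[0,0,0.29,0],[0,0,0.345,0],[0,0,0.345,0]]'
python3 -m crank '[[0,0,0,0],[0,0,0,0],[0,0,0,0],[0,0,0,0],[0,0,0,0]]' -1 60
python3 -m crank '[[0,0,0,0.08],[0,0,0,0.16],[0,0,0,0.24],[0,0,0,0.32],[0,0,0,0.40]]'; python3 go.py .512 .176 .206 2.76
```

```text
clock: 11.32
position: [0.5114, 0.1726, 0.2029]
ee_rot: [0.716, 0.698, -0.003, -0.001]
ft_force: [-0.3, -0.3, -0.4]
grip_width: 0.599
grasp_force: 0.0
clock: 11.73
position: [0.5123, 0.1763, 0.2093]
ee_rot: [0.714, 0.7, -0.001, 0.0]
ft_force: [-13.1, -4.5, 14.9]
grip_width: 0.114
grasp_force: 59.5
clock: 12.15
position: [0.5123, 0.1763, 0.2093]
ee_rot: [0.845, 0.534, -0.001, 0.001]
ft_force: [-11.9, -5.0, 13.3]
grip_width: 0.115
grasp_force: 59.4
shift [-0.0009 -0.0003  0.0083] yaw 1.0304 head 64.59 pos [0.5123 0.1763 0.2093] rows 9.0 F [-11.9  -5.   13.3] T [-1.    2.75  0.09] w 0.115 12.15
```

```bash
python3 -m crank '[[0,0,-0.002,0.08],[0,0,-0.002,0.16],[0,0,-0.002,0.24],[0,0,-0.002,0.32],[0,0,-0.002,0.40]]'; python3 -m crank '[[0,0,0,0.08],[0,0,0,0.16],[0,0,0,0.24],[0,0,0,0.32],[0,0,0,0.40]]';  python3 go.py .512 .176 .206 2.76
```

```text
clock: 12.57
position: [0.5122, 0.1762, 0.2094]
ee_rot: [0.938, 0.347, -0.001, 0.0]
ft_force: [-9.9, -3.3, 6.3]
grip_width: 0.113
grasp_force: 59.5
clock: 12.98
position: [0.5121, 0.1762, 0.2094]
ee_rot: [0.99, 0.144, -0.001, 0.001]
ft_force: [-9.6, -3.1, 7.4]
grip_width: 0.113
grasp_force: 59.6
shift [-0.0004  0.0003  0.0085] yaw 0.2308 head 16.61 pos [0.5121 0.1762 0.2094] rows 2.0 F [-9.6 -3.1  7.4] T [-0.84  2.17  0.29] w 0.113 12.9833
```

```bash
python3 -m crank '[[0,0,0,0.06],[0,0,0,0.12],[0,0,0,0.17],[0,0,0,0.21],[0,0,0,0.23]]';python3 go.py .512 .176 .206 2.76; python3 -m crank '[[0,0,0,0.02],[0,0,0,0.04],[0,0,0,0.05],[0,0,0,0.05]]';  python3 go.py .512 .176 .206 2.76
```

```text
clock: 13.4
position: [0.5121, 0.1762, 0.2094]
ee_rot: [1.0, 0.025, -0.001, 0.001]
ft_force: [-9.9, -3.3, 7.7]
grip_width: 0.111
grasp_force: 59.6
shift [-0.0002  0.0004  0.0084] yaw 0.0024 head 2.9 pos [0.5121 0.1762 0.2094] rows 1.0 F [-9.9 -3.3  7.7] T [-0.82  2.23  0.26] w 0.111 13.4
clock: 13.73
position: [0.512, 0.1762, 0.2094]
ee_rot: [1.0, 0.001, -0.001, 0.001]
ft_force: [-9.8, -4.5, 8.0]
grip_width: 0.111
grasp_force: 67.2
shift [-0.0001  0.0005  0.0085] yaw -0.0446 head 0.09 pos [0.512  0.1762 0.2094] rows 1.0 F [-9.8 -4.5  8. ] T [-0.98  2.25  1.26] w 0.111 13.7333
```

The moment rose to 1.26 N·m at the tight stop. I'll release, retreat and check.

```bash
python3 -m crank '[[0,0,0,-0.01],[0,0,0,-0.01],[0,0,0,-0.01],[0,0,0,-0.01]]' 0.2
python3 -m crank '[[0,0,-0.08,0],[0,0,-0.17,0],[0,0,-0.26,0],[0,0,-0.35,0],[0,0,-0.4,0]]'
python3 -m crank '[[-0.05,0.07,0,0],[-0.1,0.15,0,0],[-0.13,0.25,0,0],[-0.15,0.35,0,0],[-0.18,0.45,0,0]]'
python3 -m crank '[[-0.02,0.09,0,0],[-0.04,0.18,0,0],[-0.06,0.27,0,0],[-0.08,0.36,0,0],[-0.08,0.45,0,0]]'
python3 -m crank '[[0,0,0,0],[0,0,0,0]]'
python3 - <<'E'
from h import *
c=snap("scene","pics/s5.png");t=snap("top","pics/t5.png")
a=cv2.resize(c["color"][130:420,180:450,::-1],None,fx=1.45,fy=1.45); b=cv2.resize(t["color"][130:420,120:390,::-1],None,fx=1.45,fy=1.45)
cv2.imwrite("pics/st5.png",np.hstack([a,b]))
E
python3 meas.py pics/s5.png pics/t5.png
```

```text
clock: 14.07
position: [0.5136, 0.1762, 0.2085]
ee_rot: [1.0, 0.005, 0.001, -0.0]
ft_force: [-0.0, -0.6, -0.5]
grip_width: 0.598
grasp_force: 0.0
clock: 14.48
position: [0.5137, 0.1767, 0.3723]
ee_rot: [1.0, 0.005, 0.002, -0.001]
ft_force: [0.5, 0.2, 0.3]
grip_width: 0.598
grasp_force: 0.0
clock: 14.9
position: [0.4424, -0.0061, 0.3684]
ee_rot: [1.0, 0.005, 0.001, 0.0]
ft_force: [1.8, -0.7, -0.4]
grip_width: 0.597
grasp_force: 0.0
clock: 15.32
position: [0.4117, -0.1867, 0.3687]
ee_rot: [1.0, 0.005, 0.001, 0.001]
ft_force: [2.3, 0.7, 0.6]
grip_width: 0.6
grasp_force: 0.0
clock: 15.48
position: [0.4126, -0.1866, 0.3678]
ee_rot: [1.0, 0.003, 0.0, -0.0]
ft_force: [0.8, 0.6, 0.6]
grip_width: 0.601
grasp_force: 0.0
56 44 res 0.06625919229802632 0.03483599495244274
[[ 0.4592  0.0433  0.1495]
 [ 0.4584 -0.0027  0.1495]
 [ 0.4576 -0.0488  0.1494]]
```

View pics/st5.png

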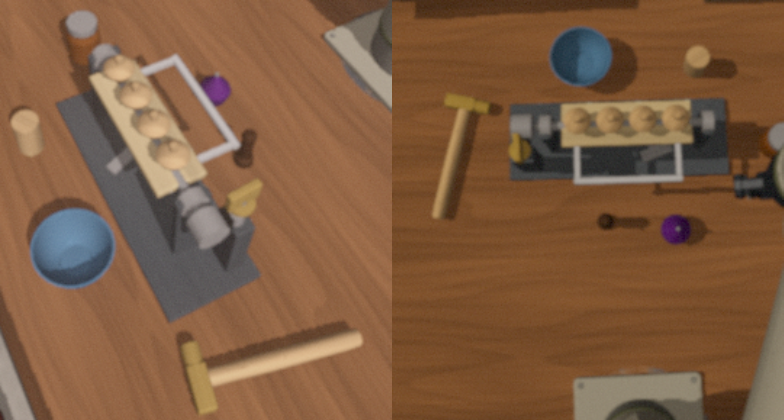

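The board is level with its rail at 149.5 mm. The knob bar (at (519,150)) stands square to the axle, so it is tight. The bystanders are untouched and the arm is clear.

```bash
python3 -c "
from workcell import manip;print(manip.hand_in())"
```

```text
the job is handed in; nothing more can be done
None
```

I loosened the knob to its stop, swung the board level with its tops up (rail measured at 149.5 mm, within about 0.02 rad of level), tightened the knob to its stop, released everything and handed the job in at about 15.5 s; in the final pictures none of the other things on the bench looked disturbed.

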